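Turn the stock-bottle carousel to the red-capped bottle

ROBOT

A 7-joint arm with a two-finger parallel gripper is mounted at the origin on the work surface. World frame = base frame: x ahead of the robot, y to its left, z up, the work surface at z = 0. Lengths are in m, angles in rad, forces in N, time in s.
With the tool pointing down it reaches from about 0.425 to 0.925 m from the base axis. Payload 6.8 kg.
Tool frame: the origin (TCP) lies midway between the tips of the shut fingers; the grasp point (between the pads) lies 19 mm behind it; z points along the fingers, y is the direction in which the jaws open and shut (so a half turn about z gives the same grasp; the last joint's range is limited). The gripper opens to 85 mm and grips with 20 to 120 N. Pads are 22 mm wide; open, the fingers measure 114 mm over their backs; the gripper's body (76 mm by 85 mm) begins 54 mm behind the grasp point. The pads swing forward as they close: fully open they stand 13 mm farther back than shut.
Start: joints at [1.179, 0.477, 0.022, 1.555, -0.011, 1.109, -0.083], TCP at [0.189, -0.648, 0.231] pointing down, gripper open.
Joint ranges: [-2.96, 2.96], [-0.34, 2.1], [-1.41, 1.46], [0.24, 2.44], [-1.37, 4.51], [0.17, 1.92], [-2.96, 2.96]. Speed limits (rad/s): [2.39, 2.39, 3.14, 3.14, 3.14, 3.14, 3.14].

INTERFACE

Orientations are given as a rotation vector (axis times angle).
In Python, from bench import r gives the robot as it stands. The module is installed in compiled form; this text tells all that it offers.
- The arm moves only by the tool play_rows, never from a script. Its argument "plan" is a list of rows, each a list of 7 numbers: the shift along the world's x, y, z in mm, then the turn, a rotation vector about the world's x, y, z in rad, then the finger opening in mm, from 0 to 85.4. A call has 1 to 12 rows; each row is the pose to reach, as a shift and turn from the pose commanded when the call began; what a row does not reach only later rows make up. A row lasts 1/10 s, in which the tool goes at most 50 mm and 8.59 degrees, less where a joint would pass 70% of its speed; a pose out of reach is approached as far as the arm can. A call with a gripper value outside its range is refused whole. The fingers move at their own pace and stop on an object; "grip_force" is the grip in N (left out, the last holds). Time passes only in rows, so rows that repeat a pose let the fingers close. It gives the time, the measured TCP pose, the force and the opening at its end, in the units of the state.
- r.get_obs(): the state, without advancing time (a new reading comes with each control period).
- r.grab_frame(name): name is "scene" or "top" or "wrist"; returns a dict with "color" (400x640x3 uint8, blue, green, red), "z_map" (400x640 float32, m along the optical axis (not along the pixel's ray), 0 where there is no reading), "camera_matrix" (3x3 intrinsics, pixels), "R" (3x3) and "t" (3): a world point X has camera coordinates R X + t. Camera axes: x right, y down, z forward; pixel columns grow to the right and rows downward; lengths in m; the calibration is good to about 2 mm. The wrist camera is an equidistant fisheye: a pixel r from the principal point sees the ray r / f radians off the axis. A picture is of the moment at which its call begins.
- r.hand_in(): hands the job in, once; it reports no verdict.
The state is a dict: "clock": time; "joints": joint angles; "qvel": joint speeds; "tau": joint torques, N m; "tcp_pos": TCP position; "orientation": TCP orientation; "contact_force": force on the tool from outside, world axes, zero at the start; "moment": the same for the moment, N m; "grip_width": finger opening in m.
Only numpy, scipy, OpenCV 4.12 (cv2) and the standard library are available. Lean on these libraries where they do the work, as an engineer would, in place of code of your own. Each camera call takes 0.05 s, during which the arm holds its last target.

TASK

Push the bottle carousel round by its rim or the blue finger grips on it, until the red-capped bottle stands right at the front, in line with the white arrow on the base, and leave the carousel at rest there. Turn it gently so that every bottle and vial stays standing in its place, and do not reach in among them: touch neither the bottles nor the dividers. Leave the other containers on the counter where they are.

Things in the scene. Friction and masses are not known exactly. Their poses are not given: they have to be found in the camera images.
- plinth: Fixed grey base plate, top 15 mm above the counter. Origin on the carousel's turning axis, at counter height; z up. Its front is its own -x side, roughly towards the robot: the plate reaches 225 mm from the axis to the front, 165 mm to the back and sides. The front ledge is a blue strip; the white arrow in its middle, 180 to 218 mm from the axis, points in (+x) at the axis.
- carousel: White round tray turning on the plinth. Origin on its vertical axis, at the tray's underside, 30 mm above the counter. Turns either way with no end stop; about 1 N at the rim turns it, it coasts only a little and stays where left. Rim: low wall, outer radius 145 mm, top 52 mm above the counter. Six blue finger grips on the rim, at 30, 90, 150, 210, 270, 330 degrees from the tray's own +x.
- grip (a point): One of the six like blue finger grips (the one at 30 degrees counterclockwise from the tray's own +x): the point at half its height, 52 mm above the counter, 160 mm from the axis. A grip sticks out of the rim to 175 mm from the axis, is 16 mm thick along the rim, with a round end, and stands from 36 to 68 mm above the counter; free air below it down to the plinth.
- insert: Grey divided insert fixed inside the tray, turning with it (same origin and axes): rubber floor 40 mm above the counter, hub 52 mm across, six dividers 4 mm thick from the hub to 140 mm from the axis, tops 68 mm above the counter, each in line with a grip. The compartments between them, centred at 0, 60, 120, 180, 240, 300 degrees from its +x, hold one bottle or vial each.
- bottle_red: The wanted bottle: white plastic bottle, 46 mm diameter, 70 mm tall, about 70 g, with a red cap and red label, standing loose in one compartment of the carousel, its axis about 90 mm from the carousel's axis; origin at the centre of its underside, z up its axis
- bottle_blue: white plastic bottle, 46 mm diameter, 70 mm tall, about 70 g, with a blue cap and white paper label, standing loose in one compartment of the carousel, its axis about 90 mm from the carousel's axis; origin at the centre of its underside, z up its axis
- bottle_green: white plastic bottle, 46 mm diameter, 70 mm tall, about 70 g, with a green cap and white paper label, standing loose in one compartment of the carousel, its axis about 90 mm from the carousel's axis; origin at the centre of its underside, z up its axis
- bottle_white: white plastic bottle, 46 mm diameter, 70 mm tall, about 70 g, with a white cap and yellow label, standing loose in one compartment of the carousel, its axis about 90 mm from the carousel's axis; origin at the centre of its underside, z up its axis
- vial_front: amber vial, 40 mm diameter, 60 mm tall, white cap, standing loose in a carousel compartment, about 90 mm from the carousel's axis; origin at the centre of its underside, z up its axis
- vial_back: amber vial, 40 mm diameter, 60 mm tall, white cap, standing loose in a carousel compartment, about 90 mm from the carousel's axis; origin at the centre of its underside, z up its axis
- tube: Bystander: tall white tablet tube with a blue label and white cap, 34 mm diameter, 150 mm tall, standing loose on the counter beside the carousel; origin at the centre of its underside
- jar: Bystander: white jar with a blue cap, 56 mm diameter, 78 mm tall, standing loose on the counter beside the carousel; origin at the centre of its underside
- loose_vial: Bystander: amber vial with a white cap, 38 mm diameter, 70 mm tall, standing loose on the counter beside the carousel; origin at the centre of its underside
Mind the look-alikes: they are no part of the job. What is shaped like the bottle_white but purple is not meant.

How it is judged:
By the outcome, as a careful person would: the job done as asked, in the order asked, and still so for the second after the job is handed in, with the robot touching nothing.
It also fails if it takes over 48 s, if anything falls off the work surface, if the arm or the gripper's body presses on something with over 40 N, if the wrist force passes 120 N, or if a joint passes its speed limit or range.

## Working session

There is one attempt and no reset: what is moved stays moved. The work goes in short steps, Python scripts to look and compute and a tool call to move; the robot and the scene stay as the last step left them, time stands still between calls to the robot, and variables do not carry over. Pictures are saved under pics/ and viewed, and the job is handed in when it is done.

Besides the shell and the picture viewer there is one more tool, called after ">>>" by a JSON object that holds its "api" and its "payload", one argument or row to a line. play_rows: Moves the arm, as the interface text tells. Its arguments: {"type":"object","properties":{"plan":{"type":"array"},"grip_force":{"type":"number"}},"required":["plan"]}

```bash
mkdir -p pics; python3 - <<'E'
from bench import r
import cv2
o=r.get_obs();print(o['clock'],o['tcp_pos'],o['orientation'],o['grip_width'])
for n in("scene","top"):
    f=r.grab_frame(n);cv2.imwrite(f"pics/{n}0.png",f["color"])
    print(n,f["camera_matrix"].tolist(),f["R"].round(3).tolist(),f["t"].round(3).tolist())
E
```

```text
0.0 [ 0.18879673 -0.64747399  0.23033018] [-3.10830984e+00 -4.44053345e-01  6.41280879e-04] 0.08553442066739392
scene [[466.4062226792795, 0.0, 319.34416603735264], [0.0, 466.4062226792795, 200.52634893356034], [0.0, 0.0, 1.0]] [[0.693, 0.721, -0.023], [0.372, -0.385, -0.845], [-0.618, 0.577, -0.535]] [-0.404, -0.142, 1.635]
top [[387.3930247838823, 0.0, 326.3640404582641], [0.0, 387.3930247838823, 197.58359200899585], [0.0, 0.0, 1.0]] [[-0.011, -1.0, 0.0], [-0.993, 0.011, -0.117], [0.117, -0.002, -0.993]] [0.031, 0.573, 0.939]
```

View pics/scene0.png

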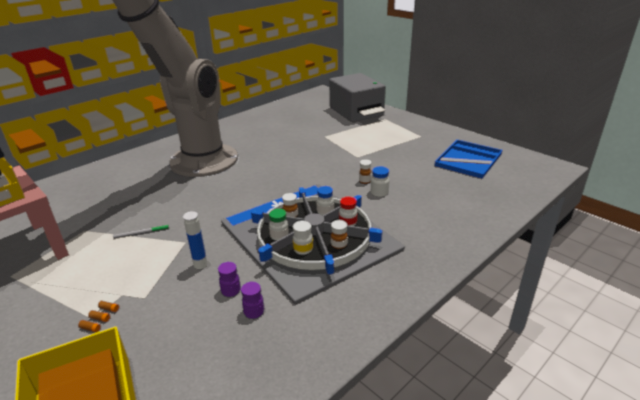

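View pics/top0.png

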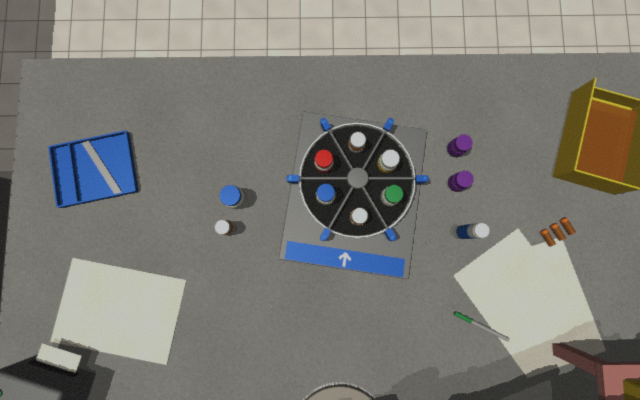

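The top view shows the red cap at about (324,159), the carousel hub at (358,178) and the arrow at (345,259). The two purple look-alikes stand to the right at (460,146) and (460,181). Only one bottle is red-capped, and it sits inside the carousel. Next I measure these positions.

```bash
cat > h.py <<'E'
from bench import r
import cv2, numpy as np
def ray(f,u,v,z):
    K,R,t=f["camera_matrix"],f["R"],f["t"]
    d=R.T@np.linalg.inv(K)@np.array([u,v,1.0]); c=-R.T@t
    return c+d*(z-c[2])/d[2]
def blobs(m,amin):
    n,l,s,c=cv2.connectedComponentsWithStats(m.astype(np.uint8))
    return [(c[i],s[i]) for i in range(1,n) if s[i][4]>=amin],
def proj(f,X):
    p=f["camera_matrix"]@(f["R"]@X+f["t"]);return p[:2]/p[2]
def measure(f,show=False):
    hsv=cv2.cvtColor(f["color"],cv2.COLOR_BGR2HSV);H,S,V=[hsv[...,i].astype(int) for i in range(3)]
    blue=(H>100)&(H<125)&(S>140)&(V>70)
    red=((H<6)|(H>174))&(S>150)&(V>90)
    bl,=blobs(blue,15); rd,=blobs(red,30)
    return bl,rd
E
python3 - <<'E'
from h import *
f=r.grab_frame("top");bl,rd=measure(f)
for c,s in bl: print('blue',c.round(1),s, ray(f,*c,.06).round(4))
for c,s in rd: print('red',c.round(1),s, ray(f,*c,.110).round(4),'z',f["z_map"][int(c[1]),int(c[0])])
# red cap circle, arrow
im=f["color"];cv2.imwrite("pics/crop0.png",cv2.resize(im[100:290,270:500],None,fx=3.3,fy=3.1,interpolation=cv2.INTER_CUBIC))
E
```

```text
blue [324.8 124. ] [321 118  10  13  81] [0.7549 0.0263 0.06  ]
blue [388.3 124. ] [384 118   9  13  72] [ 0.7533 -0.1325  0.06  ]
blue [ 92.3 168.8] [  49  131   87   76 4151] [0.6475 0.6004 0.06  ]
blue [292.6 178. ] [287 175  12   7  79] [0.619 0.107 0.06 ]
blue [421.4 178.3] [416 175  13   8  87] [ 0.6148 -0.2097  0.06  ]
blue [325.3 191.6] [317 183  18  18 249] [0.5846 0.0268 0.06  ]
blue [229.7 194.9] [220 185  21  20 321] [0.5789 0.2607 0.06  ]
blue [461.9 232.2] [457 227  13  11  76] [ 0.4817 -0.3022  0.06  ]
blue [324.9 234.3] [321 229   9  12  70] [0.4804 0.029  0.06  ]
blue [390.2 234.4] [385 228  11  13  88] [ 0.4784 -0.1289  0.06  ]
blue [345.  258.7] [ 285  242  120   35 1995] [ 0.4216 -0.0187  0.06  ]
red [323.5 157.9] [315 150  18  18 249] [0.6574 0.0303 0.11  ] z 0.9095034
```

View pics/crop0.png

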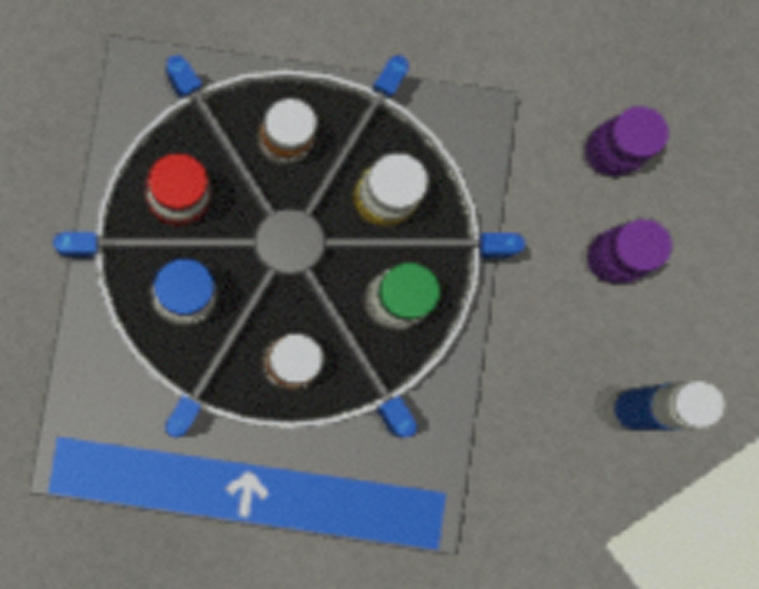

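```bash
cat >> h.py <<'E'
def state(verbose=True):
    f=r.grab_frame("top");bl,rd=measure(f)
    hsv=cv2.cvtColor(f["color"],cv2.COLOR_BGR2HSV)
    A=np.array([.617,-.0515])
    g=[]
    for c,s in bl:
        P=ray(f,*c,.06)[:2]-A
        if .145<np.hypot(*P)<.17 and s[4]<130: g.append((np.degrees(np.arctan2(P[1],P[0]))%360,np.hypot(*P)))
    for c,s in rd:
        P=ray(f,*c,.110)[:2]-A; print('red',np.degrees(np.arctan2(P[1],P[0])).round(2),np.hypot(*P).round(4),s)
    g=sorted(g);print('grips',[(round(a,1),round(b,4)) for a,b in g])
    m=np.mean(np.exp(1j*np.radians(np.array([a for a,_ in g])*6)));print('grip phase mod60',round(np.degrees(np.angle(m))/6%60,2))
    return f
E
python3 - <<'E'
from h import *
f=state()
hsv=cv2.cvtColor(f["color"],cv2.COLOR_BGR2HSV)
blue=((hsv[...,0]>100)&(hsv[...,0]<125)&(hsv[...,1]>140)).astype(np.uint8)
blue[:240]=0;blue[:,:275]=0;blue[:,430:]=0
cs=max(cv2.findContours(blue,0,2)[0],key=len)[:,0]
W=np.array([ray(f,u,v,.015)[:2] for u,v in cs],np.float32)
print(cv2.minAreaRect(W))
b=cv2.boxPoints(cv2.minAreaRect(W));print(b)
# white arrow
x0,y0=335,248
sub=hsv[y0:272,x0:356];w=(sub[...,1]<90)&(sub[...,2]>140)
v,u=np.nonzero(w);P=ray(f,u.mean()+x0,v.mean()+y0,.015);print('arrow',P,w.sum(),np.degrees(np.arctan2(P[1]+.0515,P[0]-.617)))
# cap circles via depth: height map
z=f["z_map"];K=f["camera_matrix"]
vv,uu=np.mgrid[:400,:640];X=np.stack([(uu-K[0,2])/K[0,0]*z,(vv-K[1,2])/K[1,1]*z,z],-1)@f["R"]-(f["R"].T@f["t"])
m=(X[...,2]>.085)&(np.hypot(X[...,0]-.617,X[...,1]+.0515)<.125)
for c,s in blobs(m,30)[0]:
    p=X[int(c[1]),int(c[0])]; print(c.round(1),s[4],p.round(4),np.degrees(np.arctan2(p[1]+.0515,p[0]-.617)).round(1),np.hypot(p[1]+.0515,p[0]-.617).round(4))
ph=cv2.cvtColor(f["color"],cv2.COLOR_BGR2GRAY)
print('hub?',X[178,358])
E
```

```text
red 63.66 0.0912 [315 150  18  18 250]
grips [(np.float64(29.4), np.float64(0.1584)), (np.float64(89.3), np.float64(0.1584)), (np.float64(149.5), np.float64(0.1588)), (np.float64(209.2), np.float64(0.1587)), (np.float64(269.2), np.float64(0.1584)), (np.float64(329.3), np.float64(0.1585))]
grip phase mod60 29.32
((0.42014777660369873, -0.019167885184288025), (0.29790425300598145, 0.0447336845099926), 80.68380737304688)
[[ 0.37396318 -0.16253453]
 [ 0.41810685 -0.16977614]
 [ 0.46633238  0.12419876]
 [ 0.4221887   0.13144037]]
arrow [ 0.42268686 -0.01906836  0.015     ] 89 170.52444764568997
[357.7 139.6] 199 [ 0.7052 -0.0501  0.0983] 0.9 0.0882
[323.5 158.5] 259 [0.6572 0.0314 0.1101] 64.1 0.0921
[389.7 158.6] 271 [ 0.6552 -0.1229  0.1117] -61.9 0.0809
[325.4 192.3] 259 [0.5769 0.0276 0.11  ] 116.9 0.0887
[393.1 193.8] 271 [ 0.5732 -0.1304  0.107 ] -119.0 0.0903
[359.2 215.3] 197 [ 0.5236 -0.0513  0.0963] 179.9 0.0934
hub? [ 0.61519684 -0.05274533  0.07271198]
```

Measurements agree with the given sizes:

| Item | Value |
|---|---|
| Axis | (0.617, −0.0515) |
| Grip radius | 158.5 mm |
| Red cap | angle 63.8°, height 110 mm, radius 91 mm |
| Front | 170.6° |

The carousel needs about +107° counterclockwise. I will push the grip at 89° from behind, with the fingers shut, along an arc of radius 165 mm.

>>> {"api": "play_rows", "payload": {
  "plan": [
    [40,65,0,0,0,0.1,0],
    [80,130,0,0,0,0.2,0],
    [120,195,0,0,0,0.3,0],
    [150,245,0,0,0,0.4,0],
    [180,295,0,0,0,0.5,0],
    [210,345,0,0,0,0.6,0],
    [240,395,0,0,0,0.7,0],
    [270,445,0,0,0,0.8,0],
    [300,492,0,0,0,0.9,0],
    [330,541,0,0,0,1.0,0],
    [350,575,0,0,0,1.077,0],
    [370,607,0,0,0,1.077,0]
  ]
}}

```text
clock: 1.4
tcp_pos: [0.5018, -0.134, 0.2315]
orientation: [2.44, 1.978, 0.0]
contact_force: [1.4, -0.9, 0.1]
grip_width: -0.0001
```

>>> {"api": "play_rows", "payload": {
  "plan": [
    [0,0,0,0,0,0,0]
  ]
}}

```text
clock: 1.5
tcp_pos: [0.5045, -0.1278, 0.2319]
orientation: [-2.43, -1.989, -0.007]
contact_force: [0.3, 0.2, 0.1]
grip_width: -0.0002
```

>>> {"api": "play_rows", "payload": {
  "plan": [
    [15,24,0,0,0,0,0],
    [38,61,0,0,0,0,0],
    [61,98,0,0,0,0,0],
    [84,135,0,0,0,0,0],
    [107,172,0,0,0,0,0],
    [125,203,0,0,0,0,0],
    [140,226,0,0,0,0,0],
    [147,238,0,0,0,0,0],
    [147,238,0,0,0,0,0],
    [147,238,0,0,0,0,0]
  ]
}}

```text
clock: 2.5
tcp_pos: [0.6478, 0.1006, 0.231]
orientation: [2.443, 1.975, -0.002]
contact_force: [0.4, -0.6, 0.7]
grip_width: -0.0001
```

```bash
python3 - <<'E'
from h import *
f=state();o=r.get_obs();print(o['clock'],o['tcp_pos'],o['orientation'],o['joints'].round(2) if hasattr(o['joints'],'round') else o['joints'])
cv2.imwrite("pics/top1.png",f["color"]);s=r.grab_frame("scene");cv2.imwrite("pics/scene1.png",s["color"])
E
```

```text
grips [(np.float64(269.2), np.float64(0.1585)), (np.float64(329.3), np.float64(0.1585))]
grip phase mod60 29.21
2.55 [0.64776194 0.1000502  0.23109805] [ 2.44350885e+00  1.97326478e+00 -2.31734486e-03] [ 0.11  0.49 -0.51  1.58  0.26  1.14 -0.67]
```

View pics/scene1.png

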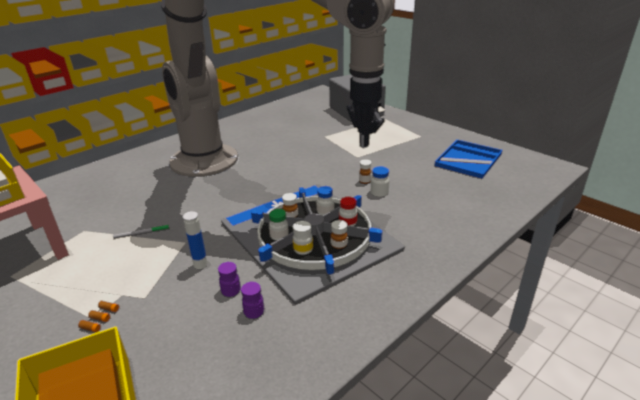

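View pics/top1.png

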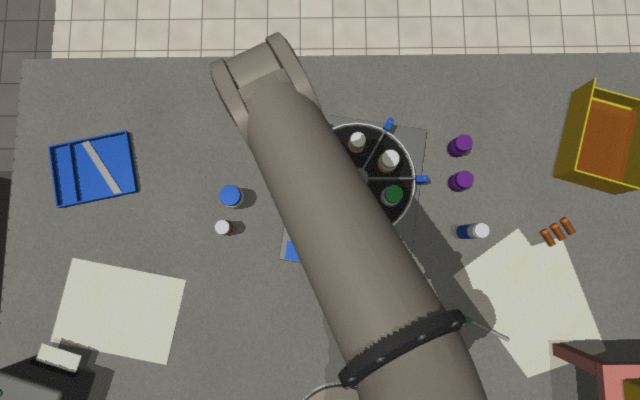

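>>> {"api": "play_rows", "payload": {
  "plan": [
    [3,8,0,0,0,0,0],
    [3,10,-30,0,0,0,0],
    [3,10,-65,0,0,0,0],
    [3,10,-100,0,0,0,0],
    [3,10,-130,0,0,0,0],
    [3,10,-150,0,0,0,0],
    [3,10,-150,0,0,0,0],
    [3,10,-150,0,0,0,0]
  ]
}}

```text
clock: 3.4
tcp_pos: [0.6515, 0.1124, 0.0819]
orientation: [2.442, 1.976, 0.0]
contact_force: [-0.3, -0.1, 0.2]
grip_width: 0.0001
```

>>> {"api": "play_rows", "payload": {
  "plan": [
    [0,-1,-10,0,0,0,0],
    [0,-1,-22,0,0,0,0],
    [0,-1,-32,0,0,0,0],
    [0,-1,-36,0,0,0,0],
    [0,-1,-36,0,0,0,0]
  ]
}}

```text
clock: 3.9
tcp_pos: [0.6506, 0.1112, 0.0443]
orientation: [-2.441, -1.976, 0.002]
contact_force: [0.1, -0.1, -0.1]
grip_width: 0.0001
```

```bash
python3 - <<'E'
from h import *
o=r.get_obs();print(o['clock'],o['tcp_pos'],o['contact_force'],o['joints'])
s=r.grab_frame("scene");cv2.imwrite("pics/scene2.png",cv2.resize(s["color"][130:300,210:450],None,fx=3.2,fy=3.2))
w=r.grab_frame("wrist");cv2.imwrite("pics/wrist2.png",w["color"])
from math import *
# arc plan
A=np.array([617,-51.5]);R=165
for k in range(0,120,2): pass
E
```

```text
3.9 [0.65055323 0.11123269 0.04429255] [ 0.13385075 -0.08387731 -0.07311581] [ 0.04422139  0.70359724 -0.43901643  1.69825593  0.38253954  0.82756562
 -0.77585387]
```

View pics/scene2.png

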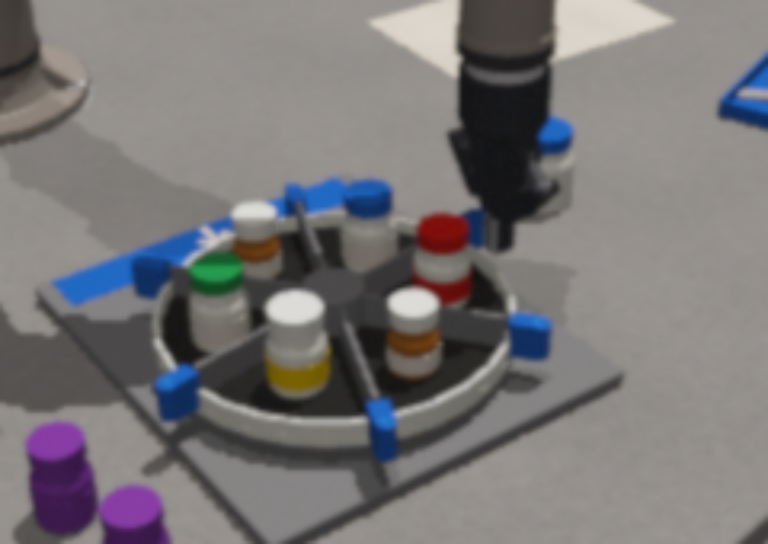

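View pics/wrist2.png

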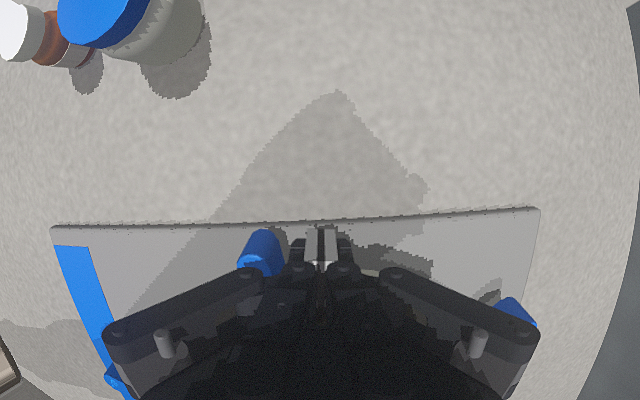

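```bash
cat > arc.py <<'E'
import numpy as np,sys
def arc(a0,angs,R=165,dR0=0):
    p=lambda a,R:np.array([R*np.cos(np.radians(a)),R*np.sin(np.radians(a))])
    b=p(a0,R)
    return [[*map(int,np.round(p(a,R)-b)),0,0,0,round(float(np.radians(a-a0)),3),0] for a in angs]
E
python3 - <<'E'
from arc import arc
a=78.4
segs=[[79,80,81,82,83.2,84.6,86.2,88,90,92,94,96]]
for _ in range(3): segs.append([segs[-1][-1]+2.2*k for k in range(1,13)])
for s in segs: print(arc(a,s)); a=s[-1]
E
```

```text
[[-2, 0, 0, 0, 0, 0.01, 0], [-5, 1, 0, 0, 0, 0.028, 0], [-7, 1, 0, 0, 0, 0.045, 0], [-10, 2, 0, 0, 0, 0.063, 0], [-14, 2, 0, 0, 0, 0.084, 0], [-18, 3, 0, 0, 0, 0.108, 0], [-22, 3, 0, 0, 0, 0.136, 0], [-27, 3, 0, 0, 0, 0.168, 0], [-33, 3, 0, 0, 0, 0.202, 0], [-39, 3, 0, 0, 0, 0.237, 0], [-45, 3, 0, 0, 0, 0.272, 0], [-50, 2, 0, 0, 0, 0.307, 0]]
[[-6, -1, 0, 0, 0, 0.038, 0], [-13, -2, 0, 0, 0, 0.077, 0], [-19, -3, 0, 0, 0, 0.115, 0], [-25, -5, 0, 0, 0, 0.154, 0], [-31, -6, 0, 0, 0, 0.192, 0], [-37, -8, 0, 0, 0, 0.23, 0], [-43, -10, 0, 0, 0, 0.269, 0], [-49, -13, 0, 0, 0, 0.307, 0], [-55, -16, 0, 0, 0, 0.346, 0], [-60, -18, 0, 0, 0, 0.384, 0], [-66, -21, 0, 0, 0, 0.422, 0], [-71, -25, 0, 0, 0, 0.461, 0]]
[[-5, -3, 0, 0, 0, 0.038, 0], [-10, -7, 0, 0, 0, 0.077, 0], [-15, -11, 0, 0, 0, 0.115, 0], [-20, -15, 0, 0, 0, 0.154, 0], [-25, -19, 0, 0, 0, 0.192, 0], [-29, -24, 0, 0, 0, 0.23, 0], [-34, -28, 0, 0, 0, 0.269, 0], [-38, -33, 0, 0, 0, 0.307, 0], [-42, -38, 0, 0, 0, 0.346, 0], [-46, -43, 0, 0, 0, 0.384, 0], [-49, -48, 0, 0, 0, 0.422, 0], [-53, -54, 0, 0, 0, 0.461, 0]]
[[-3, -5, 0, 0, 0, 0.038, 0], [-6, -11, 0, 0, 0, 0.077, 0], [-9, -17, 0, 0, 0, 0.115, 0], [-11, -23, 0, 0, 0, 0.154, 0], [-14, -29, 0, 0, 0, 0.192, 0], [-16, -34, 0, 0, 0, 0.23, 0], [-18, -41, 0, 0, 0, 0.269, 0], [-19, -47, 0, 0, 0, 0.307, 0], [-21, -53, 0, 0, 0, 0.346, 0], [-22, -59, 0, 0, 0, 0.384, 0], [-23, -65, 0, 0, 0, 0.422, 0], [-23, -72, 0, 0, 0, 0.461, 0]]
```

>>> {"api": "play_rows", "payload": {
  "plan": [
    [-2,0,0,0,0,0.01,0],
    [-5,1,0,0,0,0.028,0],
    [-7,1,0,0,0,0.045,0],
    [-10,2,0,0,0,0.063,0],
    [-14,2,0,0,0,0.084,0],
    [-18,3,0,0,0,0.108,0],
    [-22,3,0,0,0,0.136,0],
    [-27,3,0,0,0,0.168,0],
    [-33,3,0,0,0,0.202,0],
    [-39,3,0,0,0,0.237,0],
    [-45,3,0,0,0,0.272,0],
    [-50,2,0,0,0,0.307,0]
  ]
}}

```text
clock: 5.2
tcp_pos: [0.6005, 0.1134, 0.0453]
orientation: [-2.107, -2.33, 0.0]
contact_force: [0.6, 1.2, 0.2]
grip_width: -0.0001
```

```bash
python3 - <<'E'
from h import *
o=r.get_obs();P=o['tcp_pos'];print(o['clock'],P,o['contact_force'],np.degrees(np.arctan2(P[1]+.0515,P[0]-.617)),np.hypot(P[1]+.0515,P[0]-.617))
s=r.grab_frame("scene");cv2.imwrite("pics/scene3.png",cv2.resize(s["color"][130:300,210:450],None,fx=3.2,fy=3.2))
E
```

```text
5.2 [0.60049118 0.11341086 0.04530325] [0.62947922 1.24973384 0.15182774] 95.71669255839738 0.16573513245457833
```

View pics/scene3.png

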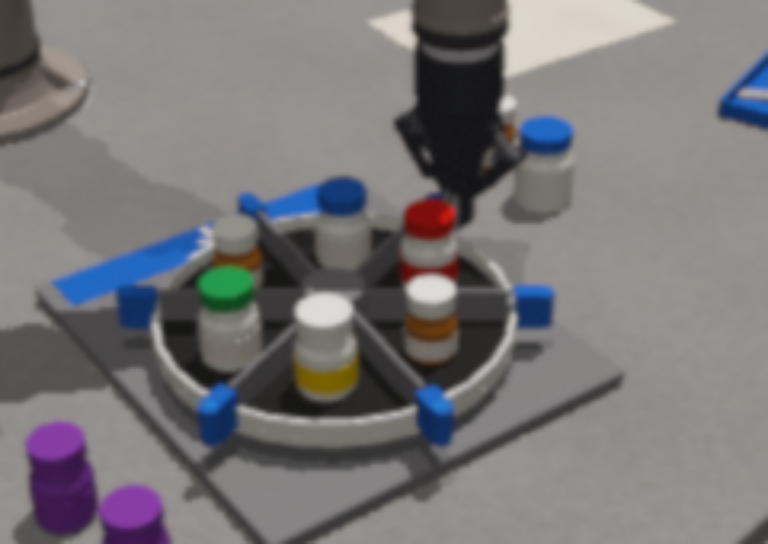

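The carousel turns with the finger under a light force of about 1.4 N, and every bottle is standing. I carry on with the arc.

>>> {"api": "play_rows", "payload": {
  "plan": [
    [-6,-1,0,0,0,0.038,0],
    [-13,-2,0,0,0,0.077,0],
    [-19,-3,0,0,0,0.115,0],
    [-25,-5,0,0,0,0.154,0],
    [-31,-6,0,0,0,0.192,0],
    [-37,-8,0,0,0,0.23,0],
    [-43,-10,0,0,0,0.269,0],
    [-49,-13,0,0,0,0.307,0],
    [-55,-16,0,0,0,0.346,0],
    [-60,-18,0,0,0,0.384,0],
    [-66,-21,0,0,0,0.422,0],
    [-71,-25,0,0,0,0.461,0]
  ]
}}

```text
clock: 6.45
tcp_pos: [0.5295, 0.0885, 0.0454]
orientation: [-1.519, -2.75, -0.0]
contact_force: [0.2, 0.4, 0.1]
grip_width: 0.0004
```

```bash
cat > st.py <<'E'
from h import *
o=r.get_obs();P=o['tcp_pos'];print(o['clock'],P,o['contact_force'],np.degrees(np.arctan2(P[1]+.0515,P[0]-.617)),np.hypot(P[1]+.0515,P[0]-.617),o['joints'].round(2))
E
python3 st.py
```

```text
6.45 [0.52954521 0.08854162 0.04538303] [0.192614   0.40443976 0.05953765] 121.98442444485941 0.16510601730597488 [ 0.22  0.59 -0.65  1.99  0.53  0.73 -0.19]
```

>>> {"api": "play_rows", "payload": {
  "plan": [
    [-5,-3,0,0,0,0.038,0],
    [-10,-7,0,0,0,0.077,0],
    [-15,-11,0,0,0,0.115,0],
    [-20,-15,0,0,0,0.154,0],
    [-25,-19,0,0,0,0.192,0],
    [-29,-24,0,0,0,0.23,0],
    [-34,-28,0,0,0,0.269,0],
    [-38,-33,0,0,0,0.307,0],
    [-42,-38,0,0,0,0.346,0],
    [-46,-43,0,0,0,0.384,0],
    [-49,-48,0,0,0,0.422,0],
    [-53,-54,0,0,0,0.461,0]
  ]
}}

```text
clock: 7.65
tcp_pos: [0.4767, 0.0345, 0.0454]
orientation: [-0.85, -3.024, -0.0]
contact_force: [1.2, 0.1, 0.3]
grip_width: -0.0003
```

```bash
python3 st.py; python3 - <<'E'
from h import *
s=r.grab_frame("scene");cv2.imwrite("pics/scene4.png",cv2.resize(s["color"][130:300,210:450],None,fx=3.2,fy=3.2))
E
```

```text
7.65 [0.47671139 0.03448843 0.04536974] [1.18243951 0.0718376  0.30332174] 148.49422283280333 0.1645445388525914 [ 0.42  0.56 -0.77  2.12  0.61  0.69  0.26]
```

View pics/scene4.png

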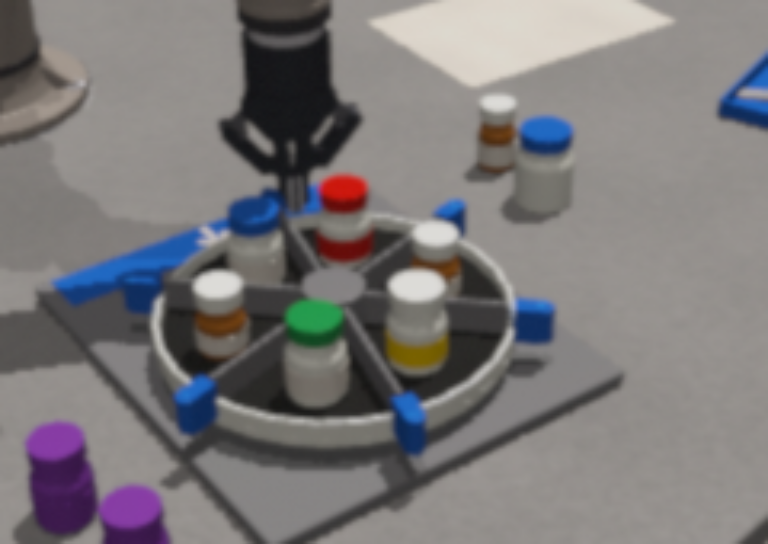

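>>> {"api": "play_rows", "payload": {
  "plan": [
    [-3,-5,0,0,0,0.038,0],
    [-6,-11,0,0,0,0.077,0],
    [-9,-17,0,0,0,0.115,0],
    [-11,-23,0,0,0,0.154,0],
    [-14,-29,0,0,0,0.192,0],
    [-16,-34,0,0,0,0.23,0],
    [-18,-41,0,0,0,0.269,0],
    [-19,-47,0,0,0,0.307,0],
    [-20,-52,0,0,0,0.34,0],
    [-21,-56,0,0,0,0.365,0],
    [-22,-58,0,0,0,0.38,0],
    [-22,-59,0,0,0,0.384,0]
  ]
}}

```text
clock: 8.9
tcp_pos: [0.455, -0.0247, 0.0453]
orientation: [-0.263, -3.13, -0.0]
contact_force: [-1.1, 0.2, 0.5]
grip_width: 0.0001
```

```bash
python3 st.py; python3 - <<'E'
from h import *
s=r.grab_frame("scene");cv2.imwrite("pics/scene5.png",cv2.resize(s["color"][130:300,210:450],None,fx=3.2,fy=3.2))
f=state();cv2.imwrite("pics/top5.png",f["color"])
bl,rd=measure(s)
A=np.array([.617,-.0515])
for c,q in bl:
    P=ray(s,*c,.052)[:2]-A
    if .13<np.hypot(*P)<.18 and q[4]<300: print('sg',np.degrees(np.arctan2(P[1],P[0])).round(1)%360,np.hypot(*P).round(3),q[4])
E
```

```text
8.9 [ 0.4549995  -0.02468279  0.04530895] [-1.10106046  0.2388929   0.46887768] 170.6006182877843 0.1642051339195257 [ 0.62  0.56 -0.86  2.17  0.67  0.7   0.7 ]
red 152.92 0.0913 [333 201  18  18 256]
grips [(np.float64(59.0), np.float64(0.1582)), (np.float64(118.9), np.float64(0.1584)), (np.float64(238.6), np.float64(0.1585)), (np.float64(298.7), np.float64(0.1586)), (np.float64(358.9), np.float64(0.1578))]
grip phase mod60 58.8
sg 134.8 0.175 53
sg 120.4 0.178 28
sg 59.9 0.161 106
sg 237.8 0.159 143
sg 359.7 0.157 166
sg 299.0 0.156 157
```

View pics/scene5.png

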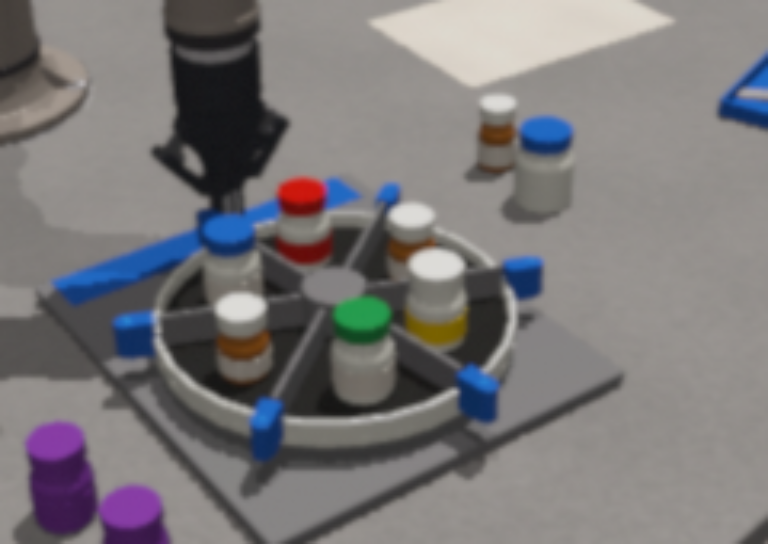

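View pics/top5.png

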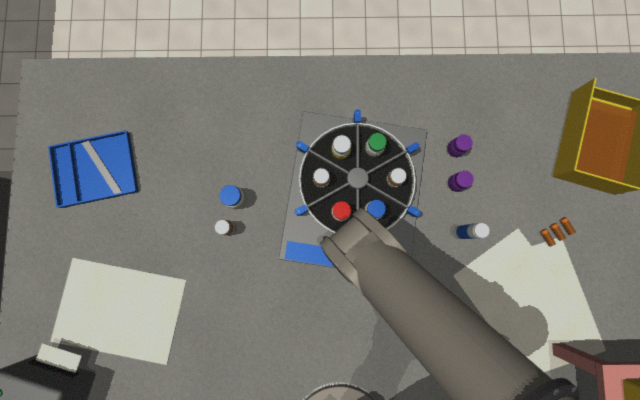

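The carousel has turned +89.5° and the red cap is at 152.9°, with front at 170.6°. About 17.7° remains, which I will finish with a slow stop.

```bash
python3 - <<'E'
from arc import arc
print(arc(170.6,[171.2,172.4,174,176,178,180,182,183.8,185.2,186.4,187.4,188.2]))
E
```

```text
[[0, -2, 0, 0, 0, 0.01, 0], [-1, -5, 0, 0, 0, 0.031, 0], [-1, -10, 0, 0, 0, 0.059, 0], [-2, -15, 0, 0, 0, 0.094, 0], [-2, -21, 0, 0, 0, 0.129, 0], [-2, -27, 0, 0, 0, 0.164, 0], [-2, -33, 0, 0, 0, 0.199, 0], [-2, -38, 0, 0, 0, 0.23, 0], [-2, -42, 0, 0, 0, 0.255, 0], [-1, -45, 0, 0, 0, 0.276, 0], [-1, -48, 0, 0, 0, 0.293, 0], [-1, -50, 0, 0, 0, 0.307, 0]]
```

>>> {"api": "play_rows", "payload": {
  "plan": [
    [0,-2,0,0,0,0.01,0],
    [-1,-5,0,0,0,0.031,0],
    [-1,-10,0,0,0,0.059,0],
    [-2,-15,0,0,0,0.094,0],
    [-2,-21,0,0,0,0.129,0],
    [-2,-27,0,0,0,0.164,0],
    [-2,-33,0,0,0,0.199,0],
    [-2,-38,0,0,0,0.23,0],
    [-2,-42,0,0,0,0.255,0],
    [-1,-45,0,0,0,0.276,0],
    [-1,-48,0,0,0,0.293,0],
    [-1,-50,0,0,0,0.307,0]
  ]
}}

```text
clock: 10.2
tcp_pos: [0.4544, -0.0748, 0.0453]
orientation: [-0.22, 3.134, 0.0]
contact_force: [0.9, 1.0, -1.1]
grip_width: 0.0002
```

>>> {"api": "play_rows", "payload": {
  "plan": [
    [0,0,0,0,0,0,0],
    [0,0,0,0,0,0,0]
  ]
}}

```text
clock: 10.4
tcp_pos: [0.4541, -0.0747, 0.0453]
orientation: [0.218, -3.134, 0.0]
contact_force: [-0.0, 0.5, -0.1]
grip_width: 0.0001
```

```bash
python3 st.py; python3 - <<'E'
from h import *
f=state();cv2.imwrite("pics/top6.png",f["color"])
E
```

```text
10.4 [ 0.45414654 -0.0747203   0.04529309] [-0.02539229  0.47384666 -0.12624104] -171.8852355487641 0.16450055639680114 [ 0.78  0.6  -0.92  2.15  0.73  0.74  1.08]
red 170.5 0.0916 [345 205  17  18 254]
grips [(np.float64(16.3), np.float64(0.1583)), (np.float64(76.5), np.float64(0.1585)), (np.float64(136.4), np.float64(0.1585)), (np.float64(256.1), np.float64(0.1583)), (np.float64(316.1), np.float64(0.1589))]
grip phase mod60 16.27
```

View pics/top6.png

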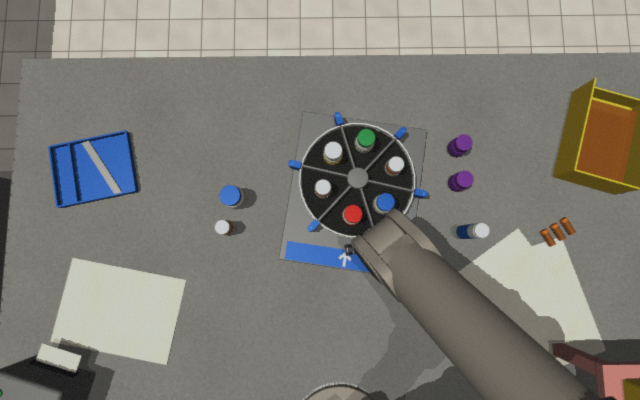

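The red cap is at 170.5° against front at 170.6°. I back off the grip and lift straight up.

>>> {"api": "play_rows", "payload": {
  "plan": [
    [0,3,0,0,0,0,0],
    [-1,6,0,0,0,0,0],
    [-1,8,0,0,0,0,0],
    [-1,8,10,0,0,0,0],
    [-1,8,30,0,0,0,0],
    [-1,8,60,0,0,0,0],
    [-1,8,95,0,0,0,0],
    [-1,8,130,0,0,0,0],
    [-1,8,165,0,0,0,0],
    [-1,8,190,0,0,0,0],
    [-1,8,200,0,0,0,0],
    [-1,8,200,0,0,0,0]
  ]
}}

```text
clock: 11.65
tcp_pos: [0.4538, -0.0667, 0.2465]
orientation: [-0.218, 3.132, -0.002]
contact_force: [0.9, 0.5, -0.1]
grip_width: -0.0002
```

>>> {"api": "play_rows", "payload": {
  "plan": [
    [0,-15,0,0,0,0,0],
    [0,-50,0,0,0,0,0],
    [0,-90,0,0,0,0,0],
    [0,-130,0,0,0,0,0],
    [0,-170,0,0,0,0,0],
    [0,-210,0,0,0,0,0],
    [0,-240,0,0,0,0,0],
    [0,-260,0,0,0,0,0],
    [0,-270,0,0,0,0,0],
    [0,-270,0,0,0,0,0],
    [0,-270,0,0,0,0,0]
  ]
}}

```text
clock: 12.75
tcp_pos: [0.4535, -0.3349, 0.2451]
orientation: [0.222, -3.134, -0.001]
contact_force: [0.9, -0.1, -1.0]
grip_width: -0.0
```

```bash
python3 st.py; python3 - <<'E'
from h import *
f=state();cv2.imwrite("pics/top7.png",f["color"])
s=r.grab_frame("scene");cv2.imwrite("pics/scene7.png",s["color"])
z=f["z_map"];K=f["camera_matrix"]
vv,uu=np.mgrid[:400,:640];X=np.stack([(uu-K[0,2])/K[0,0]*z,(vv-K[1,2])/K[1,1]*z,z],-1)@f["R"]-(f["R"].T@f["t"])
m=(X[...,2]>.085)&(X[...,2]<.13)&(np.hypot(X[...,0]-.617,X[...,1]+.0515)<.125)
for c,q in blobs(m,30)[0]:
    p=X[int(c[1]),int(c[0])];print(c.round(1),p.round(3),np.degrees(np.arctan2(p[1]+.0515,p[0]-.617)).round(1))
E
```

```text
12.75 [ 0.4534518  -0.33491345  0.24513221] [ 0.89924792 -0.0747409  -0.97586234] -119.98777294248752 0.3272173552845081 [ 1.34  0.49 -1.09  1.76  0.47  1.18  1.83]
red 170.47 0.0916 [345 205  17  18 255]
grips [(np.float64(16.3), np.float64(0.1584)), (np.float64(76.4), np.float64(0.1585)), (np.float64(136.4), np.float64(0.1587)), (np.float64(196.2), np.float64(0.1592)), (np.float64(256.2), np.float64(0.1585)), (np.float64(316.1), np.float64(0.1589))]
grip phase mod60 16.25
[365.7 138. ] [ 0.706 -0.068  0.112] -10.4
[332.9 150.7] [0.676 0.01  0.111] 46.2
[395.5 163.8] [ 0.646 -0.139  0.097] -71.6
[322.7 186.8] [0.592 0.034 0.102] 106.1
[385.1 201.7] [ 0.555 -0.111  0.108] -136.3
[352.6 213.6] [ 0.527 -0.034  0.11 ] 169.0
```

View pics/top7.png

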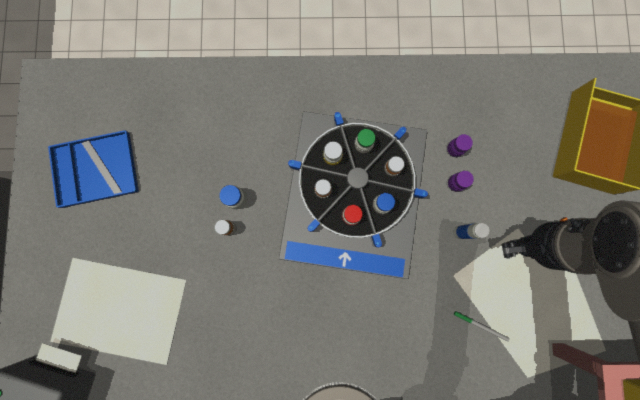

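View pics/scene7.png

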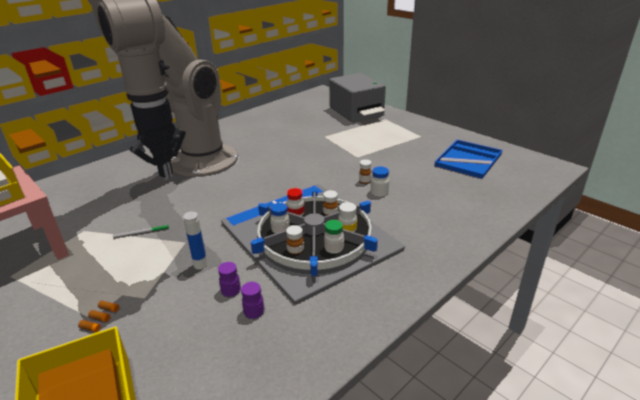

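```bash
python3 -c "
from bench import r
print(r.hand_in())"
```

```text
the job is handed in; nothing more can be done
None
```

The red-capped bottle now stands at the front, in line with the white arrow, and the carousel is at rest. I pushed one blue grip about 107° counterclockwise with the shut fingers, backed off, lifted clear and handed the job in at about 13 s.

- **Alignment:** by colour the red cap is at 170.5°, against the arrow at 170.6°. A coarser depth reading gave 169.0°, a disagreement of about 1.5°, or 2–3 mm at the bottle.
- **Bottle in its compartment:** it has stood about 4° off its compartment's centre since the start. I lined up the bottle itself, so the compartment's centre sits about 4° short of the arrow.
- **At rest:** the grip angles stayed the same to 0.1° after I backed off.
- **Nothing disturbed:** all six containers are upright in their places, and the tube, jar, loose vial and purple look-alikes look unmoved in the pictures. The tool force readings I took stayed below about 2 N.

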